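Take the test gauge off its quick coupling

ROBOT

A 6-joint arm with a two-finger parallel gripper is mounted at the origin on the work surface. World frame = base frame: x ahead of the robot, y to its left, z up, the work surface at z = 0. Lengths are in m, angles in degrees, forces in N, time in s.
With the tool pointing down it reaches from about 0.35 to 0.875 m from the base axis. Payload 4.2 kg.
Tool frame: the origin (TCP) lies on the centre line of the jaws, within the pads' length; the fingertips stand 19 mm ahead of it and the grasp point (between the pads) is the TCP; z points along the fingers, y is the line along which they close (so a half turn about z gives the same grasp; the last joint's range is limited). The gripper opens to 87 mm and grips with 3 to 60 N. Pads are 19 mm wide; open, the fingers measure 117 mm over their backs; the gripper's body (75 mm by 190 mm) begins 51 mm behind the grasp point.
Start: joints at [14.817, 22.042, 0.453, 0, -68.411, -14.817], TCP at [0.625, 0, 0.242] pointing down, gripper open.
Joint ranges: [-179.83, 179.83], [-69.29, 118.12], [-61.27, 80.66], [-181.25, 117.63], [-171.15, -9.14], [-177.46, 177.46]. Speed limits (degrees/s): [159.86, 159.86, 180, 180, 180, 180].

INTERFACE

Orientations are given as a 3x3 rotation matrix whose columns are the frame's x, y, z axes.
In Python, from station import sense, capture, finish_job, search_frame, masks_of gives the robot as it stands.
- The arm moves only by the tool drive_tool, never from a script. Its argument "rows" is a list of rows, each a list of 7 numbers: the opening in per cent of the stroke, from 0 (shut) to 100 (fully open), then the shift along the world's x, y, z in mm, then the turn, a rotation vector about the world's x, y, z in rad. In form: [[fingers, dx, dy, dz, wx, wy, wz], ...]. A call has 1 to 5 rows; each row shifts and turns the commanded pose from where the row before left it; what a row does not reach is not made up. A row lasts 1/12 s, in which the tool goes at most 41.7 mm and 7.16 degrees, less where a joint would pass 70% of its speed; a pose out of reach is approached as far as the arm can. A call is refused whole if a number of a shift passes 41.7 or a number of a turn 0.125, either way. A call with a gripper value outside its range is refused whole. The fingers move at their own pace and stop on an object; the grip force is fixed at half the most. Time passes only in rows, so rows that do not move let the fingers close. It gives the time, the measured TCP pose, the force, the opening and the grip force at its end, in the units of the state.
- sense(): the state, without advancing time (a new reading comes with each control period).
- capture(name): name is "scene" or "side" or "wrist"; returns a dict with "frame" (420x560x3 uint8, red, green, blue), "z_map" (420x560 float32, m along the optical axis (not along the pixel's ray), 0 where there is no reading), "fx", "fy", "cx", "cy" (pixels), "R" (3x3) and "t" (3): a world point X has camera coordinates R X + t; the wrist camera has in their place "T_tool_cam" (4x4, takes a point from camera to tool coordinates, whose origin is the TCP and whose axes are the flange's). Camera axes: x right, y down, z forward; pixel columns grow to the right and rows downward; lengths in m; the calibration is good to about 2 mm. A picture is of the moment at which its call begins: read the wrist's pose just before it.
- finish_job(): hands the job in; it is judged then, once.
Trained networks look in a picture, given as the dict that the camera call returned (one of the last four; its "shot" number tells which), for a name from the list of things; names that differ only in an ending like _2 or _b are one class to them, and where a whole thing is asked for, a point or a joint stands for the part that bears it (a point fixed in the world has none). Each returns a list of dicts, best first, with "p" (0 to 1); they miss things now and then, are a little off and sometimes report something else, mostly with a low value. They report only what shows in the picture. A call takes as long as a camera call. They do not tell look-alikes from the thing itself.
- search_frame(label, picture): "xy" ([column, row] in pixels, amid what is visible of it).
- masks_of(label, picture): "region" (420x560 bool, what is visible of it) and "xy" ([column, row] in pixels, amid what is visible of it).
The state is a dict: "time_s": time; "joints": joint angles; "joint_velocities": joint speeds; "effort": joint torques, N m; "tcp_pos": TCP position; "ee_rot": TCP orientation; "wrist_force": force on the tool from outside, world axes, zero at the start; "moment": the same for the moment, N m; "gripper_width": opening from 0.0 (shut) to 1.0 (fully open); "gripper_force": force on a finger pad.
Only numpy, scipy, OpenCV 4.12 (cv2) and the standard library are available. Lean on these libraries where they do the work, as an engineer would, in place of code of your own. Each camera call takes 0.05 s, during which the arm holds its last target. There are 200 camera calls.

TASK

The test gauge is plugged into one of the two quick couplings on the valve test stand. Draw that coupling's sprung sleeve straight back to its stop so that the nipple is let go, then pull the gauge straight out so that the sleeve snaps forward again, and lay the gauge down gently, flat and dial up, wholly inside the shallow empty tray. Feel for the stop and do not force the sleeve against it or wrench the nipple, leave the other coupling and everything else alone, and let go of the gauge.

Things in the scene. Friction and masses are not known exactly. Their poses are not given: they have to be found in the camera images.
- gauge: Round pressure gauge, dark case 50 mm across, 27 mm thick, white dial up; a square brass adapter 20 x 20 mm and a steel nipple stick out of its rim. Origin: middle of the case, on the nipple's axis (case from 13.5 mm below to 13.5 above). x: along the nipple, to its tip at 102 mm (adapter 25 to 59, nipple 16 mm thick beyond). z: out of the dial. Loose, about 150 g.
- adapter_mid (a point): Middle of the gauge's brass adapter, 42 mm from the case's middle along the gauge's x: the place to grip the gauge; 20 mm wide, 20 mm high, 34 mm long.
- nipple_tip (a point): Free end of the gauge's steel nipple, on its axis. When plugged in it lies 32 mm from the port face, 31 mm deep in the coupling's bore.
- coupling: Quick coupling (fixed) that holds the gauge; axis level, about 75 mm above the counter. Origin: on its axis, on the manifold's port face. It points along its own -x (about towards the robot); its mouth is 63 mm from the port face. Back of the sleeve: a neck 22 mm and a hex 27 mm thick. Contact forces in it that add up to over 75 N damage it (10 to 20 N at rest); a still locked nipple does not come out.
- sleeve (a joint): Travel (m) of that coupling's sleeve: 0 forward, grows as it is drawn back along the coupling's +x. Spring 5 N rising to 12 N; the nipple is let go only just short of the stop, near 9 mm, and pops out 3 to 6 mm, with a drop in force. Beyond that the stop is stiff (about 24 N per mm); over about 25 N on it spoils it. Once freed, the nipple keeps the sleeve back; as it leaves, the sleeve snaps to 0.
- sleeve_mid (a point): Middle of that sleeve, on its axis: knurled steel, 34 mm thick, 30 mm long, 49 mm from the port face when forward. Its front rim is 11 mm from the adapter. Moves with the sleeve.
- coupling_b: The other, empty quick coupling (fixed) on the same manifold, 110 mm beside the first, of the same make; which of the two is left or right varies. Origin and axes as for the first. Not to be worked.
- sleeve_b (a joint): Travel (m) of the empty coupling's sleeve, 0 forward; to be left alone.
- stand: Test stand (fixed): grey base plate 180 x 220 mm, 6 mm thick, with an aluminium manifold 50 x 190 x 46 mm, its top 98 mm up, the two couplings on its front and a regulator (124 mm high) and a shut ball valve behind. Origin: on the counter below the middle of the port face; x: away from the couplings' mouths, y: along the manifold.
- tray: Shallow empty open tray, grey plastic with a black rubber liner, fixed. 170 mm (x) by 200 mm (y) outside, walls 4 mm thick and 22 mm high, liner's top 6 mm above the counter. Origin: centre of its underside, on the counter. It may stand to the left or the right.
- bin: Deeper bin (fixed) of the same outline, 45 mm high, with six compartments full of fittings. Not the tray. Origin: centre of its underside.
- inlet_valve: Bystander, loose: small white inlet valve with a green coil, 70 mm long, 45 mm high, in front of the stand. Origin under its middle.
- roller: Bystander, loose: white drum roller 54 mm across, 40 mm high. Origin under its middle.
- tape_spool: Bystander, loose: flat white spool of thread tape 52 mm across, 16 mm high. Origin under its middle.
- leak_bottle: Bystander, loose: capped clear bottle 44 mm across, 100 mm high. Origin under its middle.
- screwdriver: Bystander, loose: screwdriver 160 mm long, lying. Origin under its middle.
Mind the look-alikes: they are no part of the job. There is more than one size of the gauge; the one meant has the size given above.

How it is judged:
By the outcome, as a careful person would: the job done as asked, in the order asked, and still so for the second after the job is handed in, with the robot touching nothing.
It also fails if it takes over 72 s, if anything falls off the work surface, if the arm or the gripper's body presses on something with over 40 N, if the wrist force passes 120 N, or if a joint passes its speed limit or range.

## Working session

There is one attempt and no reset: what is moved stays moved. The work goes in short steps, Python scripts to look and compute and a tool call to move; the robot and the scene stay as the last step left them, time stands still between calls to the robot, and variables do not carry over. Pictures are saved under pics/ and viewed, at most 10 in all, crops included, and the job is handed in when it is done.

Besides the shell and the picture viewer there is one more tool, called as a command line: name --pt "numbers of a row" for each row, then --argument value for the rest. drive_tool: Moves the arm, as the interface text tells. Its arguments: {"type":"object","properties":{"rows":{"type":"array"}},"required":["rows"]}

```bash
ls; mkdir -p pics; cat > h.py <<'E'
import numpy as np, cv2
from station import sense, capture, search_frame, masks_of
def cloud(c):
    z=c["z_map"]; v,u=np.indices(z.shape)
    P=np.stack([(u-c["cx"])/c["fx"]*z,(v-c["cy"])/c["fy"]*z,z],-1)
    if "R" in c: W=(P-c["t"])@np.array(c["R"])
    else:
        s=c["s"]; T=np.array(c["T_tool_cam"]); W=(P@T[:3,:3].T+T[:3,3])@np.array(s["ee_rot"]).T+s["tcp_pos"]
    W[z==0]=np.nan
    return W
def shot(n):
    s=sense(); c=capture(n); c["s"]=s; return c
def save(n,c): cv2.imwrite(f"pics/{n}.png",c["frame"][:,:,::-1])
E
python3 - <<'E'
from h import *
for n in ("scene","side","wrist"):
    c=shot(n); save(n+"0",c); W=cloud(c)
    np.savez(f"{n}0.npz",W=W,f=c["frame"])
    for l in (["gauge","coupling","sleeve_mid","tray","stand","inlet_valve"]):
        for m in masks_of(l,c)[:3]:
            w=W[m["region"]]; w=w[~np.isnan(w[:,0])]
            if len(w): print(n,l,round(m["p"],2),np.round(m["xy"]),len(w),np.round(np.percentile(w,[3,50,97],axis=0),3).tolist())
im=np.vstack([cv2.imread("pics/scene0.png"),]);
a=cv2.resize(np.hstack([cv2.imread("pics/scene0.png"),cv2.imread("pics/side0.png")]),(800,300)); cv2.imwrite("pics/both0.png",a)
E
```

```text
pics
scene gauge 0.87 [127. 225.] 1192 [[0.174, -0.371, -0.001], [0.276, -0.324, 0.031], [0.318, -0.28, 0.039]]
scene gauge 0.57 [256. 249.] 588 [[0.496, -0.135, 0.005], [0.529, -0.112, 0.084], [0.576, -0.09, 0.089]]
scene gauge 0.57 [295. 118.] 593 [[0.158, 0.195, 0.01], [0.202, 0.229, 0.033], [0.225, 0.277, 0.04]]
scene coupling 0.86 [317. 244.] 336 [[0.576, -0.008, 0.066], [0.6, 0.005, 0.086], [0.631, 0.022, 0.093]]
scene coupling 0.54 [285. 272.] 295 [[0.591, -0.116, 0.077], [0.614, -0.103, 0.087], [0.643, -0.089, 0.093]]
scene coupling 0.2 [226. 370.] 611 [[0.685, -0.323, 0.0], [0.713, -0.3, 0.027], [0.732, -0.274, 0.04]]
scene sleeve_mid 0.65 [278. 270.] 197 [[0.588, -0.118, 0.075], [0.603, -0.107, 0.088], [0.616, -0.09, 0.094]]
scene tray 0.71 [155. 320.] 7100 [[0.437, -0.465, 0.001], [0.521, -0.374, 0.006], [0.604, -0.275, 0.022]]
scene tray 0.2 [260. 252.] 549 [[0.499, -0.135, 0.066], [0.531, -0.112, 0.084], [0.576, -0.093, 0.088]]
scene stand 0.74 [326. 301.] 7293 [[0.628, -0.139, 0.002], [0.709, -0.058, 0.011], [0.78, 0.064, 0.12]]
side gauge 0.87 [273. 316.] 1491 [[0.152,
[... 963 characters left out ...]
, [0.526, -0.11, 0.085], [0.578, -0.092, 0.087]]
wrist coupling 0.75 [290.  74.] 2617 [[0.587, -0.117, 0.077], [0.613, -0.101, 0.087], [0.646, -0.087, 0.092]]
wrist sleeve_mid 0.87 [310.  70.] 1499 [[0.586, -0.118, 0.078], [0.601, -0.103, 0.089], [0.615, -0.088, 0.092]]
wrist sleeve_mid 0.19 [399.  60.] 4624 [[0.495, -0.133, 0.072], [0.526, -0.11, 0.085], [0.578, -0.092, 0.087]]
wrist tray 0.74 [226. 360.] 558 [[0.679, 0.24, 0.005], [0.696, 0.243, 0.023], [0.714, 0.255, 0.04]]
wrist stand 0.75 [211. 129.] 32079 [[0.612, -0.137, 0.005], [0.682, -0.052, 0.097], [0.768, 0.057, 0.124]]
wrist inlet_valve 0.69 [455. 175.] 1944 [[0.328, -0.019, 0.013], [0.429, -0.005, 0.023], [0.471, 0.012, 0.026]]
```

View pics/scene0.png

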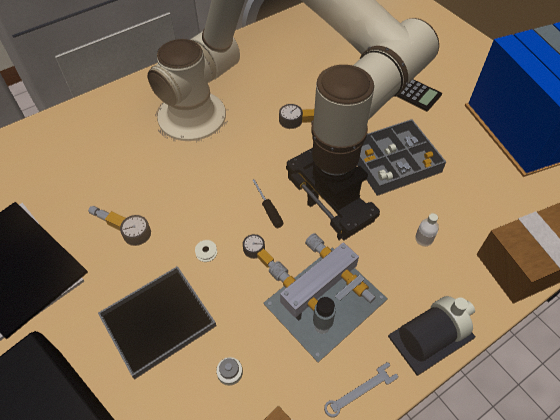

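View pics/wrist0.png

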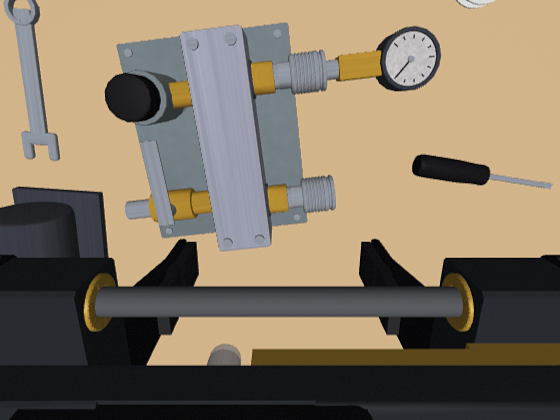

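The gauge is plugged into the coupling at y≈-0.10 (wrist view: case at (410,58), sleeve at (308,70)). The tray is at about (0.52,-0.37), with the bin on the far side. Next I'll fit the axis.

```bash
cat >> h.py <<'E'
def axisfit(c):
    W=cloud(c); out={}
    for l in ("gauge","sleeve_mid","coupling","stand"):
        ms=masks_of(l,c)
        ms=[m for m in ms if np.nansum(np.isfinite(W[m["region"]][:,0]))>100]
        for m in ms:
            w=W[m["region"]]; w=w[np.isfinite(w[:,0])]; md=np.median(w,0)
            if l=="stand" or (abs(md[0]-.57)<.12 and abs(md[1]+.11)<.04): out[l]=w;break
    return W,out
def report(c):
    W,o=axisfit(c)
    g=o.get("gauge"); s=o.get("sleeve_mid"); st=o.get("stand")
    if st is not None:
        top=st[(st[:,2]>.090)&(st[:,2]<.102)]
        r=cv2.minAreaRect((top[:,:2]*1000).astype(np.float32)); print("manifold",r, "z",np.median(top[:,2]))
    if g is not None:
        d=g[(g[:,2]>.07)]
        d=d[d[:,0]<d[:,0].min()+.045]; (x,y),r=cv2.minEnclosingCircle((d[:,:2]*1000).astype(np.float32)); print("case circle rough",x,y,r,"z",np.percentile(d[:,2],[50,90]))
    if s is not None:
        print("sleeve rect",cv2.minAreaRect((s[s[:,2]>.07][:,:2]*1000).astype(np.float32)),"top z",np.percentile(s[:,2],[90,98]))
        print("sleeve x",np.percentile(s[:,0],[1,99]))
    return W,o
E
python3 - <<'E'
from h import *
c=shot("wrist"); W,o=report(c); print(c["s"]["ee_rot"],c["T_tool_cam"])
c=shot("scene"); W,o=report(c)
m=[m for m in masks_of("tray",c)][0]; w=W[m["region"]]; w=w[np.isfinite(w[:,0])]
print("tray",cv2.minAreaRect((w[:,:2]*1000).astype(np.float32)))
w=w[w[:,2]>.016]; print("tray rim",cv2.minAreaRect((w[:,:2]*1000).astype(np.float32)))
E
```

```text
manifold ((695.8939208984375, -36.69476318359375), (110.10777282714844, 189.57681274414062), 6.922194480895996) z 0.09809706774711921
case circle rough 516.0990600585938 -112.84130859375 25.054967880249023 z [0.08543547 0.08677819]
sleeve rect ((600.0626831054688, -103.18592834472656), (31.555301666259766, 33.20820236206055), 6.771060466766357) top z [0.09160565 0.09248916]
sleeve x [0.5857594  0.61627878]
[[-1.84326781e-05 -9.99999999e-01  2.59072140e-05]
 [-1.00000000e+00  1.84330631e-05  1.48591766e-05]
 [-1.48596541e-05 -2.59069401e-05 -1.00000000e+00]] [[-3.24187003e-04 -9.55246157e-01 -2.95811890e-01  8.17790501e-02]
 [ 9.99999590e-01 -5.94930833e-05 -9.03805222e-04  6.36440097e-05]
 [ 8.45757703e-04 -2.95812062e-01  9.55245784e-01 -1.43110754e-01]
 [ 0.00000000e+00  0.00000000e+00  0.00000000e+00  1.00000000e+00]]
manifold ((696.90966796875, -35.00587463378906), (114.99182891845703, 191.74063110351562), 6.95307731628418) z 0.09758481197214514
case circle rough 516.9940795898438 -111.80045318603516 25.10243034362793 z [0.08496234 0.08748297]
sleeve rect ((601.611572265625, -101.69755554199219), (30.009441375732422, 32.896183013916016), 5.2092719078063965) top z [0.09178419 0.09340376]
sleeve x [0.58687681 0.61658396]
tray ((512.4785766601562, -369.42816162109375), (188.62985229492188, 207.93309020996094), 1.0892735719680786)
tray rim ((518.6837768554688, -370.2433166503906), (173.5889434814453, 200.31385803222656), 0.9179605841636658)
```

drive_tool --pt "70 -2 -8.5 -6 0 0 -0.1212" --pt "70 -2 -8.5 -6 0 0 -0.1212" --pt "70 -2 -8.5 -6 0 0 -0.1212" --pt "70 -2 -8.5 -6 0 0 -0.1212" --pt "70 -2 -8.5 -6 0 0 -0.1212"

```text
time_s: 2.02
tcp_pos: [0.6149, -0.0428, 0.2113]
ee_rot: [[-0.574, -0.819, 0.0], [-0.819, 0.574, 0.0], [-0.0, -0.0, -1.0]]
wrist_force: [-0.5, -0.3, -0.2]
gripper_width: 0.735
gripper_force: 0.0
```

drive_tool --pt "70 -2 -8.5 -6 0 0 -0.1212" --pt "70 -2 -8.5 -6 0 0 -0.1212" --pt "70 -2 -8.5 -6 0 0 -0.1212" --pt "70 -2 -8.5 -6 0 0 -0.1212" --pt "70 -2 -8.5 -6 0 0 -0.1212"

```text
time_s: 2.43
tcp_pos: [0.6049, -0.0854, 0.1813]
ee_rot: [[-0.938, -0.346, 0.0], [-0.346, 0.938, 0.0], [-0.0, -0.0, -1.0]]
wrist_force: [-0.1, -0.3, -0.1]
gripper_width: 0.701
gripper_force: 0.0
```

drive_tool --pt "70 -2 -8.5 -6 0 0 -0.1212" --pt "70 -2 -8.5 -6 0 0 -0.1212" --pt "70 0 0 0 0 0 0" --pt "70 0 0 0 0 0 0"

```text
time_s: 2.77
tcp_pos: [0.6009, -0.1022, 0.1694]
ee_rot: [[-0.993, -0.119, -0.001], [-0.119, 0.993, -0.0], [0.001, -0.0, -1.0]]
wrist_force: [1.1, -0.5, 0.7]
gripper_width: 0.704
gripper_force: 0.0
```

```bash
python3 - <<'E'
from h import *
s=sense(); print(s["tcp_pos"],np.round(s["ee_rot"],4).tolist(),s["joints"],s["time_s"],s["wrist_force"])
c=shot("wrist"); save("w1",c); W,o=report(c)
g=o["gauge"]; z=.0752
# centre line of the gauge/sleeve points in the stand-aligned frame
a=np.radians(6.85); u=np.array([np.cos(a),np.sin(a)]); n=np.array([-u[1],u[0]])
for l in ("gauge","sleeve_mid"):
    w=o[l]; w=w[w[:,2]>.07]; A=w[:,:2]@u; B=w[:,:2]@n
    for lo in np.arange(A.min(),A.max(),.01):
        k=(A>=lo)&(A<lo+.01)
        if k.sum()>20: print(l,round(lo,3),np.round(np.percentile(B[k],[2,98]),4),round((np.percentile(B[k],2)+np.percentile(B[k],98))/2,4))
p=np.array(s["tcp_pos"][:2]); print("tcp A,B",p@u,p@n)
E
```

```text
[ 0.60087987 -0.10224455  0.16940333] [[-0.9929, -0.1186, -0.0005], [-0.1186, 0.9929, -0.0002], [0.0005, -0.0001, -1.0]] [ 5.54547002e+00  2.38750009e+01 -7.61300780e+00  7.58372515e-03
 -5.85424334e+01 -8.87398068e+01] 2.7667 [ 1.11080105 -0.51387149  0.74102273]
manifold ((670.1405029296875, -70.68319702148438), (52.32286071777344, 129.23019409179688), 6.549166679382324) z 0.09801045587118949
case circle rough 515.9160766601562 -113.27489471435547 24.718120574951172 z [0.08561501 0.08690773]
sleeve rect ((602.3681030273438, -103.38053894042969), (33.44772720336914, 33.259422302246094), 6.595652103424072) top z [0.09159179 0.09245852]
sleeve x [0.58457353 0.61631692]
gauge 0.475 [-0.1912 -0.1573] -0.1743
gauge 0.485 [-0.1959 -0.152 ] -0.1739
gauge 0.495 [-0.1974 -0.1506] -0.174
gauge 0.505 [-0.1951 -0.1529] -0.174
gauge 0.515 [-0.1889 -0.1586] -0.1738
gauge 0.525 [-0.1839 -0.1649] -0.1744
gauge 0.535 [-0.1841 -0.1654] -0.1747
gauge 0.545 [-0.1842 -0.1647] -0.1744
gauge 0.555 [-0.1822 -0.1654] -0.1738
gauge 0.565 [-0.1818 -0.1664] -0.1741
sleeve_mid 0.569 [-0.19   -0.1589] -0.1745
sleeve_mid 0.579 [-0.1901 -0.159 ] -0.1745
sleeve_mid 0.589 [-0.1901 -0.1582] -0.1742
tcp A,B 0.584395917670981 -0.17318191915408246
```

View pics/w1.png

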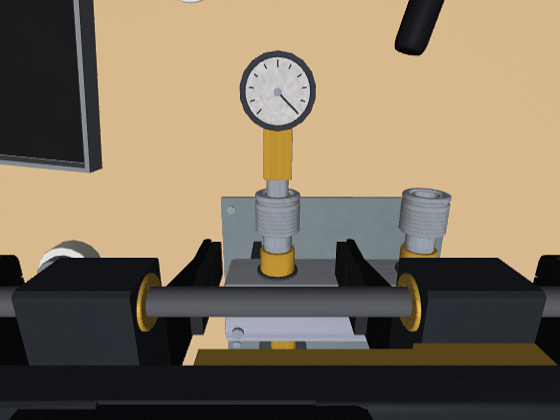

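The gauge (278,91), adapter (278,153) and sleeve (277,213) line up with the axis, and the other coupling is at (423,215), clear of the fingers. Descending on the sleeve.

drive_tool --pt "70 0.1 -1.1 -24 0 0 0" --pt "70 0 0 -24 0 0 0" --pt "70 0 0 -24 0 0 0" --pt "70 0 0 -22 0 0 0" --pt "70 0 0 0 0 0 0"

```text
time_s: 3.43
tcp_pos: [0.598, -0.1027, 0.0711]
ee_rot: [[-0.993, -0.116, -0.009], [-0.116, 0.993, 0.0], [0.009, 0.001, -1.0]]
wrist_force: [-0.1, 0.4, -0.8]
gripper_width: 0.701
gripper_force: 0.0
```

drive_tool --pt "70 0 0 0 0 0 0" --pt "70 0 0 0 0 0 0"

```text
time_s: 3.6
tcp_pos: [0.6023, -0.1029, 0.077]
ee_rot: [[-0.993, -0.117, 0.002], [-0.117, 0.993, -0.0], [-0.002, -0.001, -1.0]]
wrist_force: [0.2, 0.4, 0.2]
gripper_width: 0.703
gripper_force: 0.0
```

drive_tool --pt "60 0 0 0 0 0 0" --pt "50 0 0 0 0 0 0" --pt "45 0 0 0 0 0 0" --pt "45 0 0 0 0 0 0"

```text
time_s: 3.93
tcp_pos: [0.6015, -0.103, 0.0765]
ee_rot: [[-0.993, -0.116, 0.002], [-0.116, 0.993, 0.0], [-0.002, -0.0, -1.0]]
wrist_force: [-0.5, -0.5, -1.2]
gripper_width: 0.495
gripper_force: 0.0
```

```bash
python3 - <<'E'
from h import *
s=sense(); a=np.radians(6.85); u=np.array([np.cos(a),np.sin(a)]); n=np.array([-u[1],u[0]])
p=np.array(s["tcp_pos"]);print(p,p[:2]@u,p[:2]@n,s["gripper_width"],s["wrist_force"])
E
```

```text
[ 0.60146184 -0.10304962  0.07647016] 0.584877715808604 -0.17405066054120222 0.49545336138972135 [-0.54046822 -0.50284759 -1.16075466]
```

drive_tool --pt "42 0 -0.2 -1 0 0 0" --pt "38 0 0 0 0 0 0" --pt "34 0 0 0 0 0 0" --pt "30 0 0 0 0 0 0" --pt "20 0 0 0 0 0 0"

```text
time_s: 4.35
tcp_pos: [0.601, -0.1033, 0.0745]
ee_rot: [[-0.993, -0.116, -0.0], [-0.116, 0.993, -0.0], [0.0, 0.0, -1.0]]
wrist_force: [-0.7, 0.0, 0.1]
gripper_width: 0.386
gripper_force: 30.0
```

drive_tool --pt "0 0 0 0 0 0 0" --pt "0 0 0 0 0 0 0" --pt "0 0 0 0 0 0 0" --pt "0 0 0 0 0 0 0"

```text
time_s: 4.68
tcp_pos: [0.601, -0.1033, 0.0745]
ee_rot: [[-0.993, -0.116, -0.0], [-0.116, 0.993, -0.0], [0.0, 0.0, -1.0]]
wrist_force: [-0.8, 0.2, 0.7]
gripper_width: 0.387
gripper_force: 30.0
```

drive_tool --pt "0 1 0.12 0 0 0 0" --pt "0 1 0.12 0 0 0 0" --pt "0 1 0.12 0 0 0 0" --pt "0 0 0 0 0 0 0"

```text
time_s: 5.02
tcp_pos: [0.6017, -0.1032, 0.0744]
ee_rot: [[-0.993, -0.116, -0.006], [-0.116, 0.993, -0.0], [0.006, 0.0, -1.0]]
wrist_force: [-5.9, -0.7, 5.9]
gripper_width: 0.384
gripper_force: 30.0
```

drive_tool --pt "0 1 0.12 0 0 0 0" --pt "0 1 0.12 0 0 0 0" --pt "0 1 0.12 0 0 0 0" --pt "0 0 0 0 0 0 0"

```text
time_s: 5.35
tcp_pos: [0.6041, -0.1029, 0.0745]
ee_rot: [[-0.993, -0.116, -0.007], [-0.116, 0.993, -0.0], [0.007, 0.0, -1.0]]
wrist_force: [-7.5, 0.5, 6.3]
gripper_width: 0.385
gripper_force: 30.0
```

drive_tool --pt "0 1 0.12 0 0 0 0" --pt "0 1 0.12 0.3 0 0 0" --pt "0 0 0 0 0 0 0"

```text
time_s: 5.6
tcp_pos: [0.6056, -0.1027, 0.0745]
ee_rot: [[-0.993, -0.116, -0.008], [-0.116, 0.993, -0.0], [0.008, 0.001, -1.0]]
wrist_force: [-7.7, 0.0, 5.4]
gripper_width: 0.387
gripper_force: 30.0
```

drive_tool --pt "0 1 0.12 0 0 0 0" --pt "0 1 0.12 0.3 0 0 0" --pt "0 0 0 0 0 0 0"

```text
time_s: 5.85
tcp_pos: [0.6071, -0.1026, 0.0745]
ee_rot: [[-0.993, -0.115, -0.009], [-0.115, 0.993, -0.0], [0.009, 0.001, -1.0]]
wrist_force: [-8.4, 0.6, 3.6]
gripper_width: 0.388
gripper_force: 30.0
```

drive_tool --pt "0 1 0.12 0 0 0 0" --pt "0 0.5 0.06 0.2 0 0 0" --pt "0 0 0 0 0 0 0"

```text
time_s: 6.1
tcp_pos: [0.6085, -0.1024, 0.0745]
ee_rot: [[-0.993, -0.115, -0.01], [-0.115, 0.993, -0.0], [0.01, 0.001, -1.0]]
wrist_force: [-7.7, 0.0, 4.8]
gripper_width: 0.386
gripper_force: 30.0
```

drive_tool --pt "0 0.5 0.06 0 0 0 0" --pt "0 0.5 0.06 0.2 0 0 0" --pt "0 0 0 0 0 0 0"

```text
time_s: 6.35
tcp_pos: [0.6098, -0.1022, 0.0745]
ee_rot: [[-0.993, -0.115, -0.009], [-0.115, 0.993, -0.0], [0.009, 0.001, -1.0]]
wrist_force: [-7.5, -1.3, 3.5]
gripper_width: 0.387
gripper_force: 30.0
```

```bash
python3 - <<'E'
from h import *
s=sense(); print(s["wrist_force"],s["tcp_pos"])
c=shot("wrist"); save("w2",c); report(c)
c=shot("scene"); report(c)
E
```

```text
[-7.49495715 -1.30033529  3.47732154] [ 0.60978643 -0.10222504  0.07450846]
manifold ((634.9843139648438, 6.530665874481201), (1.5429646968841553, 7.081707954406738), 8.573604583740234) z 0.0903722182567164
case circle rough 513.2118530273438 -113.88140869140625 27.61147689819336 z [0.08123675 0.08297782]
sleeve rect ((608.7096557617188, -102.83057403564453), (30.631595611572266, 33.291133880615234), 5.771595001220703) top z [0.09145477 0.09228581]
sleeve x [0.59284064 0.62289326]
manifold ((697.8097534179688, -35.10204315185547), (112.0706787109375, 190.95205688476562), 7.7466230392456055) z 0.09754266893648544
case circle rough 508.15911865234375 -114.65898895263672 24.61664390563965 z [0.08004646 0.08277588]
```

View pics/w2.png

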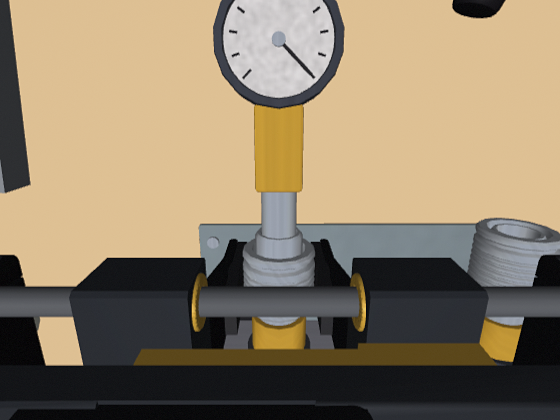

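Released: the sleeve is back and the gauge has popped out about 6–8 mm, with its case sagging slightly. I'll relieve the load and open.

drive_tool --pt "0 -1 -0.12 0 0 0 0" --pt "0 -1 -0.12 0 0 0 0" --pt "0 0 0 0 0 0 0"

```text
time_s: 7.1
tcp_pos: [0.6094, -0.1023, 0.0746]
ee_rot: [[-0.993, -0.115, -0.005], [-0.115, 0.993, -0.0], [0.005, 0.001, -1.0]]
wrist_force: [-5.4, -1.5, -0.3]
gripper_width: 0.386
gripper_force: 30.0
```

drive_tool --pt "42 0 0 0 0 0 0" --pt "50 0 0 0 0 0 0" --pt "60 0 0 0 0 0 0" --pt "62 0 0 0 0 0 0"

```text
time_s: 7.43
tcp_pos: [0.6128, -0.1018, 0.076]
ee_rot: [[-0.993, -0.116, 0.003], [-0.116, 0.993, 0.0], [-0.003, -0.0, -1.0]]
wrist_force: [0.4, -0.5, -0.4]
gripper_width: 0.561
gripper_force: 0.0
```

```bash
python3 - <<'E'
from h import *
s=sense(); print(s["wrist_force"],s["tcp_pos"],s["gripper_width"])
a=np.radians(6.85); u=np.array([np.cos(a),np.sin(a)]); n=np.array([-u[1],u[0]])
for v in ("wrist","scene"):
    c=shot(v); W,o=report(c)
    w=np.vstack([o[k] for k in ("gauge",) if k in o]); A=w[:,:2]@u; B=w[:,:2]@n
    print(v,np.percentile(A,[1,99]))
    for lo in np.arange(.47,.6,.01):
        k=(A>=lo)&(A<lo+.01)&(abs(B+.174)<.03)&(w[:,2]>.05)
        if k.sum()>10: print(round(lo,2),np.round(np.percentile(B[k],[2,98]),4),"top z",np.round(np.percentile(w[k,2],[50,90]),4))
E
```

```text
[ 0.42805832 -0.54773391 -0.37045316] [ 0.61283514 -0.10183903  0.07602591] 0.5612845446400035
manifold ((621.9852294921875, -101.03900909423828), (1.6305075883865356, 48.96455764770508), 6.3082098960876465) z 0.09990435295576715
case circle rough 515.5834350585938 -113.81734466552734 27.998567581176758 z [0.08149856 0.0831495 ]
sleeve rect ((605.0160522460938, -103.06915283203125), (24.530675888061523, 33.37175750732422), 7.131997108459473) top z [0.09146615 0.09222164]
sleeve x [0.59190655 0.61497597]
wrist [0.48078401 0.56875431]
0.48 [-0.1968 -0.1517] top z [0.0808 0.082 ]
0.49 [-0.1971 -0.1514] top z [0.0816 0.0827]
0.5 [-0.1942 -0.1544] top z [0.0823 0.0835]
0.51 [-0.1873 -0.1618] top z [0.0821 0.0843]
0.52 [-0.1838 -0.1648] top z [0.0812 0.082 ]
0.53 [-0.1837 -0.1649] top z [0.0819 0.0827]
0.54 [-0.1838 -0.165 ] top z [0.0825 0.0833]
0.55 [-0.1822 -0.1666] top z [0.0802 0.0816]
0.56 [-0.1819 -0.167 ] top z [0.0809 0.0822]
0.57 [-0.1827 -0.1671] top z [0.0808 0.0824]
manifold ((699.0435791015625, -36.24140167236328), (112.86493682861328, 190.3435516357422), 6.187039852142334) z 0.09757386690348102
case circle rough 506.78912353515625 -114.00819396972656 25.47849464416504 z [0.08008495 0.08311378]
scene [0.46748246 0.56098346]
0.47 [-0.1891 -0.1548] top z [0.0798 0.0822]
0.48 [-0.1968 -0.1523] top z [0.0802 0.0832]
0.49 [-0.1973 -0.1743] top z [0.0796 0.0829]
0.5 [-0.1956 -0.1776] top z [0.0793 0.084 ]
0.51 [-0.1893 -0.1791] top z [0.0752 0.0826]
```

drive_tool --pt "60 -10 -1.2 1.5 0 0 0" --pt "60 -16 -1.9 1.5 0 0 0" --pt "60 -16 -1.9 1.5 0 0 0" --pt "60 -12 -1.4 0 0 0 0" --pt "60 -6 -0.8 0 0 0 0"

```text
time_s: 8.35
tcp_pos: [0.5492, -0.1095, 0.0802]
ee_rot: [[-0.993, -0.116, -0.001], [-0.116, 0.993, 0.0], [0.001, 0.0, -1.0]]
wrist_force: [-0.7, 0.2, 0.1]
gripper_width: 0.597
gripper_force: 0.0
```

drive_tool --pt "55 0 0 0 0 0 0" --pt "50 0 0 0 0 0 0" --pt "40 0 0 0 0 0 0" --pt "32 0 0 0 0 0 0"

```text
time_s: 8.68
tcp_pos: [0.5523, -0.1091, 0.0801]
ee_rot: [[-0.993, -0.116, 0.001], [-0.116, 0.993, -0.0], [-0.001, -0.0, -1.0]]
wrist_force: [0.3, 0.7, 0.2]
gripper_width: 0.429
gripper_force: 0.0
```

```bash
python3 - <<'E'
from h import *
s=sense(); print(s["wrist_force"],s["tcp_pos"],s["gripper_width"])
a=np.radians(6.85); u=np.array([np.cos(a),np.sin(a)]); n=np.array([-u[1],u[0]]);p=np.array(s["tcp_pos"][:2]);print(p@u,p@n)
c=shot("side"); save("s3",c); f=c["frame"][120:240,200:360]; cv2.imwrite("pics/s3c.png",cv2.resize(f,None,fx=4,fy=4)[:,:,::-1])
E
```

```text
[0.29974014 0.7496846  0.19614417] [ 0.55234823 -0.10912422  0.08007607] 0.42856744356235676
0.535390168193787 -0.17422409397546418
```

View pics/s3c.png

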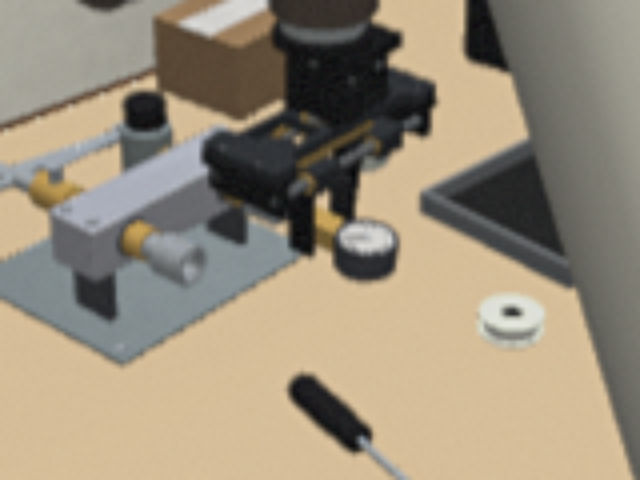

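The fingers straddle the adapter (brass at about (325,230) in the crop), clear of the case at (365,250). Closing.

drive_tool --pt "28 0 0 0 0 0 0" --pt "24 0 0 0 0 0 0" --pt "21 0 0 0 0 0 0" --pt "15 0 0 0 0 0 0" --pt "0 0 0 0 0 0 0"

```text
time_s: 9.15
tcp_pos: [0.5517, -0.1091, 0.0799]
ee_rot: [[-0.993, -0.116, 0.0], [-0.116, 0.993, 0.0], [-0.0, 0.0, -1.0]]
wrist_force: [-0.2, -0.5, -0.5]
gripper_width: 0.229
gripper_force: 30.0
```

drive_tool --pt "0 0 0 0 0 0 0" --pt "0 0 0 0 0 0 0" --pt "0 -1 -0.12 0 0 0 0" --pt "0 -1 -0.12 0 0 0 0" --pt "0 0 0 0 0 0 0"

```text
time_s: 9.57
tcp_pos: [0.5515, -0.1091, 0.08]
ee_rot: [[-0.993, -0.116, 0.005], [-0.116, 0.993, 0.0], [-0.005, -0.0, -1.0]]
wrist_force: [5.8, 0.6, -5.6]
gripper_width: 0.232
gripper_force: 30.0
```

drive_tool --pt "0 -1 -0.12 0 0 0 0" --pt "0 -1 -0.12 0 0 0 0" --pt "0 0 0 0 0 0 0"

```text
time_s: 9.82
tcp_pos: [0.5513, -0.1092, 0.0803]
ee_rot: [[-0.993, -0.117, 0.009], [-0.117, 0.993, 0.0], [-0.009, -0.001, -1.0]]
wrist_force: [9.3, 0.7, -6.8]
gripper_width: 0.23
gripper_force: 30.0
```

drive_tool --pt "0 -1 -0.12 0 0 0 0" --pt "0 -1 -0.12 0 0 0 0" --pt "0 0 0 0 0 0 0"

```text
time_s: 10.07
tcp_pos: [0.5511, -0.1092, 0.0809]
ee_rot: [[-0.993, -0.118, 0.013], [-0.118, 0.993, 0.0], [-0.013, -0.001, -1.0]]
wrist_force: [10.6, 1.9, -7.7]
gripper_width: 0.225
gripper_force: 30.0
```

drive_tool --pt "0 1 0.12 0 0 0 0" --pt "0 1 0.12 0.4 -0.002 0.017 0" --pt "0 1 0.12 0.4 -0.002 0.017 0" --pt "0 0 0 0 0 0 0"

```text
time_s: 10.4
tcp_pos: [0.5514, -0.1093, 0.082]
ee_rot: [[-0.993, -0.117, -0.029], [-0.117, 0.993, -0.004], [0.029, -0.001, -1.0]]
wrist_force: [4.0, 2.1, 2.0]
gripper_width: 0.231
gripper_force: 30.0
```

drive_tool --pt "0 0 0 0.7 -0.002 0.017 0" --pt "0 0 0 0.7 -0.002 0.017 0" --pt "0 0 0 0 0 0 0"

```text
time_s: 10.65
tcp_pos: [0.5514, -0.1092, 0.0836]
ee_rot: [[-0.991, -0.117, -0.062], [-0.117, 0.993, -0.008], [0.063, -0.001, -0.998]]
wrist_force: [4.9, 3.1, 2.5]
gripper_width: 0.227
gripper_force: 30.0
```

```bash
cat >> h.py <<'E'
def prof(v):
    a=np.radians(6.85); u=np.array([np.cos(a),np.sin(a)]); n=np.array([-u[1],u[0]])
    c=shot(v); W,o=axisfit(c)
    for l in ("gauge","sleeve_mid"):
        if l not in o: continue
        w=o[l]; A=w[:,:2]@u; B=w[:,:2]@n
        for lo in np.arange(.40,.63,.01):
            k=(A>=lo)&(A<lo+.01)&(abs(B+.174)<.03)&(w[:,2]>.05)
            if k.sum()>10: print(l,round(lo,2),np.round(np.percentile(B[k],[2,98]),4),"top z",np.round(np.percentile(w[k,2],[50,90]),4))
    return c
E
python3 - <<'E'
from h import *
s=sense(); print(s["wrist_force"],s["moment"],s["tcp_pos"],np.round(s["ee_rot"],3).tolist())
c=prof("wrist"); save("w4",c)
E
```

```text
[4.90532502 3.05973183 2.46223248] [ 0.65611428 -1.8844646   0.044844  ] [ 0.55141271 -0.10924897  0.08356646] [[-0.991, -0.117, -0.062], [-0.117, 0.993, -0.008], [0.063, -0.001, -0.998]]
gauge 0.46 [-0.1852 -0.1637] top z [0.0892 0.0902]
gauge 0.47 [-0.1936 -0.1555] top z [0.0885 0.0897]
gauge 0.48 [-0.1971 -0.152 ] top z [0.0882 0.0893]
gauge 0.49 [-0.1973 -0.1515] top z [0.0882 0.0893]
gauge 0.5 [-0.1943 -0.1548] top z [0.0881 0.0894]
gauge 0.51 [-0.186  -0.1626] top z [0.0881 0.0896]
gauge 0.52 [-0.1847 -0.165 ] top z [0.0855 0.0863]
gauge 0.53 [-0.184  -0.1648] top z [0.0854 0.0861]
gauge 0.55 [-0.1805 -0.1683] top z [0.0827 0.0837]
gauge 0.56 [-0.1822 -0.1671] top z [0.0821 0.0835]
gauge 0.57 [-0.1823 -0.167 ] top z [0.0812 0.0828]
sleeve_mid 0.57 [-0.1907 -0.1583] top z [0.0745 0.0794]
sleeve_mid 0.58 [-0.1865 -0.1623] top z [0.071  0.0717]
```

View pics/w4.png

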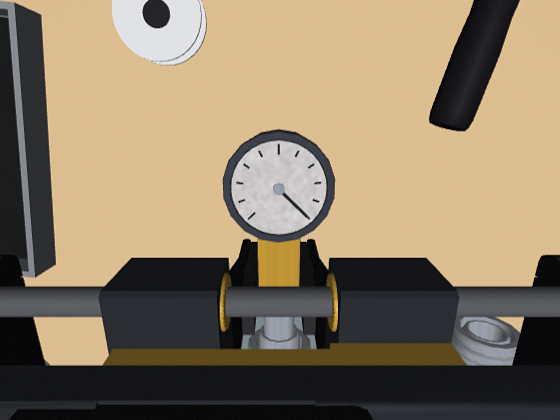

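Now the gauge is nearly level (dial at (278,187) with nipple in line). I'll pull again.

drive_tool --pt "0 -1 -0.12 -0.2 0 0 0" --pt "0 -1 -0.12 -0.2 0 0 0" --pt "0 -1 -0.12 0 0 0 0" --pt "0 0 0 0 0 0 0"

```text
time_s: 11.23
tcp_pos: [0.5511, -0.1093, 0.0835]
ee_rot: [[-0.992, -0.118, -0.054], [-0.117, 0.993, -0.008], [0.055, -0.001, -0.998]]
wrist_force: [11.1, 1.8, -1.4]
gripper_width: 0.227
gripper_force: 30.0
```

drive_tool --pt "0 -1 -0.12 0 0 0 0" --pt "0 -1 -0.12 0 0 0 0" --pt "0 0 0 0 0 0 0"

```text
time_s: 11.48
tcp_pos: [0.55, -0.1094, 0.0836]
ee_rot: [[-0.992, -0.118, -0.052], [-0.118, 0.993, -0.008], [0.053, -0.001, -0.999]]
wrist_force: [13.2, 1.7, -2.1]
gripper_width: 0.226
gripper_force: 30.0
```

drive_tool --pt "0 -1 -0.12 0 0 0 0" --pt "0 -1 -0.12 0 0 0 0" --pt "0 0 0 0 0 0 0"

```text
time_s: 11.73
tcp_pos: [0.5481, -0.1096, 0.0836]
ee_rot: [[-0.992, -0.118, -0.052], [-0.118, 0.993, -0.008], [0.053, -0.001, -0.999]]
wrist_force: [12.7, 2.9, -2.6]
gripper_width: 0.224
gripper_force: 30.0
```

drive_tool --pt "0 -1 -0.12 0 0 0 0" --pt "0 -1 -0.12 0 0 0 0" --pt "0 0 0 0 0 0 0"

```text
time_s: 11.98
tcp_pos: [0.5461, -0.1099, 0.0836]
ee_rot: [[-0.992, -0.118, -0.052], [-0.118, 0.993, -0.008], [0.053, -0.001, -0.999]]
wrist_force: [12.7, 3.0, -2.4]
gripper_width: 0.226
gripper_force: 30.0
```

```bash
python3 - <<'E'
from h import *
s=sense(); print(s["wrist_force"],s["moment"],s["tcp_pos"],np.round(s["ee_rot"],3).tolist())
c=prof("wrist")
E
```

```text
[12.70426026  3.01525754 -2.38582113] [ 0.61350721 -3.84409447  0.02566467] [ 0.54610853 -0.10987221  0.0835866 ] [[-0.992, -0.118, -0.052], [-0.118, 0.993, -0.008], [0.053, -0.001, -0.999]]
gauge 0.46 [-0.1903 -0.1587] top z [0.0886 0.0898]
gauge 0.47 [-0.1955 -0.1533] top z [0.0882 0.0893]
gauge 0.48 [-0.1977 -0.1512] top z [0.0881 0.0893]
gauge 0.49 [-0.1961 -0.1529] top z [0.088  0.0891]
gauge 0.5 [-0.1909 -0.1579] top z [0.0884 0.0896]
gauge 0.51 [-0.184 -0.165] top z [0.0856 0.0863]
gauge 0.52 [-0.1838 -0.1649] top z [0.0855 0.0862]
gauge 0.53 [-0.1834 -0.1653] top z [0.0854 0.0861]
gauge 0.55 [-0.1816 -0.1676] top z [0.0824 0.0836]
gauge 0.56 [-0.1822 -0.167 ] top z [0.0821 0.0834]
gauge 0.57 [-0.182  -0.1673] top z [0.0777 0.0796]
```

The gauge is coming with a steady 13 N of drag, so I'll keep going.

drive_tool --pt "0 -1.5 -0.18 0 0 0 0" --pt "0 -1.5 -0.18 0 0 0 0" --pt "0 -1.5 -0.18 0 0 0 0" --pt "0 -1.5 -0.18 0 0 0 0" --pt "0 0 0 0 0 0 0"

```text
time_s: 12.65
tcp_pos: [0.5347, -0.1113, 0.0829]
ee_rot: [[-0.991, -0.117, -0.065], [-0.116, 0.993, -0.008], [0.065, -0.0, -0.998]]
wrist_force: [4.1, 1.6, 4.3]
gripper_width: 0.225
gripper_force: 30.0
```

drive_tool --pt "0 -1.5 -0.18 0 0 0 0" --pt "0 -1.5 -0.18 0 0 0 0" --pt "0 -1.5 -0.18 0 0 0 0" --pt "0 -1.5 -0.18 0 0 0 0" --pt "0 0 0 0 0 0 0"

```text
time_s: 13.07
tcp_pos: [0.5248, -0.1125, 0.0805]
ee_rot: [[-0.991, -0.115, -0.074], [-0.115, 0.993, -0.008], [0.074, 0.001, -0.997]]
wrist_force: [0.7, -0.8, -0.7]
gripper_width: 0.227
gripper_force: 30.0
```

drive_tool --pt "0 -1.5 -0.18 0 0 0 0" --pt "0 -1.5 -0.18 0 0 0 0" --pt "0 -1.5 -0.18 0 0 0 0" --pt "0 -1.5 -0.18 0 0 0 0" --pt "0 0 0 0 0 0 0"

```text
time_s: 13.48
tcp_pos: [0.521, -0.1129, 0.0817]
ee_rot: [[-0.991, -0.116, -0.069], [-0.116, 0.993, -0.008], [0.069, 0.0, -0.998]]
wrist_force: [-0.2, 0.3, -1.9]
gripper_width: 0.226
gripper_force: 30.0
```

drive_tool --pt "0 -8 -1 0 0 0 0" --pt "0 -12 -1.4 0 0 0 0" --pt "0 -10 -1.2 3 0 0 0" --pt "0 -5 -0.6 3 0 0 0" --pt "0 0 0 0 0 0 0"

```text
time_s: 13.9
tcp_pos: [0.4856, -0.1172, 0.0887]
ee_rot: [[-0.991, -0.116, -0.067], [-0.116, 0.993, -0.008], [0.068, -0.0, -0.998]]
wrist_force: [-0.1, -0.9, -0.7]
gripper_width: 0.224
gripper_force: 30.0
```

```bash
python3 - <<'E'
from h import *
s=sense(); print(s["wrist_force"],s["tcp_pos"],s["joints"])
c=prof("wrist"); save("w5",c)
c=shot("scene"); save("sc5",c); W,o=report(c)
m=masks_of("sleeve_mid",c)
for k in m[:3]:
    w=W[k["region"]]; print(k["p"],np.nanmedian(w,0),np.nanpercentile(w[:,0],[2,98]))
f=c["frame"][190:400,60:340]; cv2.imwrite("pics/sc5c.png",cv2.resize(f,None,fx=2.8,fy=2.8)[:,:,::-1])
E
```

```text
[-0.13905848 -0.92983792 -0.66019339] [ 0.48558041 -0.11720319  0.08872864] [  5.15269763  21.51839703 -25.96047326   0.14866954 -46.41037383
 -88.59698261]
case circle rough 523.176513671875 -112.6250991821289 22.59012222290039 z [0.08542485 0.08799138]
sleeve rect ((601.0603637695312, -103.69490051269531), (29.950946807861328, 30.320650100708008), 6.588944435119629) top z [0.0918514  0.09373051]
sleeve x [0.58718547 0.61613658]
0.61 [ 0.60232424 -0.10726026  0.08798289] [0.58732676 0.61593444]
```

View pics/sc5c.png

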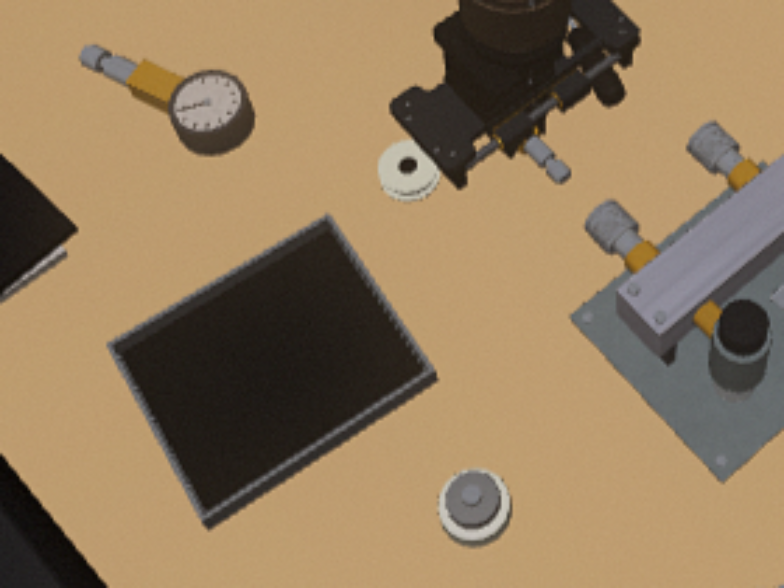

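The gauge is out (nipple at (550,160) in the crop) and the sleeve has snapped forward (x .587–.616, as at first). Moving to above the tray.

drive_tool --pt "0 0 -10 12 0 0 0" --pt "0 0 -18 12 0 0 0" --pt "0 1 -24 6 0 0 0" --pt "0 3 -24 0 0 0 0" --pt "0 4 -24 0 0 0 0"

```text
time_s: 14.87
tcp_pos: [0.4948, -0.2179, 0.1185]
ee_rot: [[-0.991, -0.117, -0.067], [-0.116, 0.993, -0.008], [0.067, -0.0, -0.998]]
wrist_force: [1.0, 0.6, -1.7]
gripper_width: 0.227
gripper_force: 30.0
```

drive_tool --pt "0 5 -24 0 0 0 0" --pt "0 5 -24 0 0 0 0" --pt "0 5 -24 0 0 0 0" --pt "0 5 -24 0 0 0 0" --pt "0 5 -22 0 0 0 0"

```text
time_s: 15.28
tcp_pos: [0.5196, -0.3364, 0.1175]
ee_rot: [[-0.991, -0.116, -0.068], [-0.115, 0.993, -0.008], [0.069, 0.0, -0.998]]
wrist_force: [-0.1, -0.2, -0.8]
gripper_width: 0.226
gripper_force: 30.0
```

drive_tool --pt "0 4 -18 0 0 0 0" --pt "0 2 -12 0 0 0 0" --pt "0 0 -5 0 0 0 0" --pt "0 0 0 0 0 0 0" --pt "0 0 0 0 0 0 0"

```text
time_s: 15.7
tcp_pos: [0.5251, -0.3694, 0.1175]
ee_rot: [[-0.991, -0.116, -0.069], [-0.116, 0.993, -0.007], [0.069, 0.001, -0.998]]
wrist_force: [-1.1, 0.5, -1.5]
gripper_width: 0.231
gripper_force: 30.0
```

```bash
python3 - <<'E'
from h import *
s=sense(); print(s["wrist_force"],s["tcp_pos"],s["time_s"],np.round(s["ee_rot"],3).tolist())
c=shot("wrist"); save("w6",c); W=cloud(c)
a=np.radians(6.85); u=np.array([np.cos(a),np.sin(a)]); n=np.array([-u[1],u[0]])
m=masks_of("gauge",c)[0]; print(m["p"],m["xy"]); w=W[m["region"]]; w=w[np.isfinite(w[:,0])]
p=np.array(s["tcp_pos"]); d=w-p; A=d[:,:2]@u; B=d[:,:2]@n
for lo in np.arange(-.08,.08,.01):
    k=(A>=lo)&(A<lo+.01)
    if k.sum()>10: print(round(lo,2),np.round(np.percentile(B[k],[2,98]),4),np.round(np.percentile(d[k,2],[50,90]),4))
k=A<-.025; P=d[k]; X=np.c_[A[k],B[k],np.ones(k.sum())]; zz=P[:,2]; kk=zz>np.median(zz)-.004
print("dial plane slopes",np.linalg.lstsq(X[kk],zz[kk],rcond=None)[0])
c=shot("scene"); W=cloud(c); m=masks_of("tray",c)[0]; w=W[m["region"]]; w=w[np.isfinite(w[:,0])]; w=w[(w[:,2]>.016)&(w[:,2]<.03)]
print(np.percentile(w[:,:2],[0.5,99.5],axis=0))
E
```

```text
[-1.09761475  0.47199905 -1.5245253 ] [ 0.52513583 -0.36940663  0.11754094] 15.7 [[-0.991, -0.116, -0.069], [-0.116, 0.993, -0.007], [0.069, 0.001, -0.998]]
0.95 [278.1, 200.3]
-0.07 [-0.0155  0.0152] [0.0059 0.0071]
-0.06 [-0.0211  0.0209] [0.0053 0.0064]
-0.05 [-0.0234  0.0231] [0.0051 0.0062]
-0.04 [-0.022   0.0218] [0.0049 0.006 ]
-0.03 [-0.0173  0.0169] [0.005  0.0062]
-0.02 [-0.0099  0.0092] [0.0021 0.0031]
-0.01 [-0.01    0.0093] [0.0019 0.0027]
-0.0 [-0.0102  0.0095] [0.0017 0.0024]
0.02 [-0.008   0.0064] [-0.0015 -0.0004]
0.03 [-0.008   0.0071] [-0.0018 -0.0006]
0.04 [-0.0081  0.0068] [-0.0062 -0.0046]
dial plane slopes [-0.02555389  0.00291778  0.0040353 ]
[[ 0.47318621 -0.4698349 ]
 [ 0.60653885 -0.26956383]]
```

View pics/w6.png

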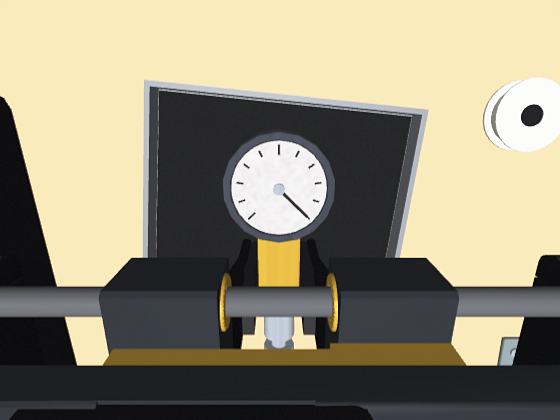

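The gauge hangs over the tray (dial (278,187), tray walls clear around it). I'll correct the small pitch and lower.

drive_tool --pt "0 0 0 -16 0.001 -0.01 0" --pt "0 0 0 -20 0.001 -0.01 0" --pt "0 0 0 -20 0 0 0" --pt "0 0 0 -14 0 0 0" --pt "0 0 0 -8 0 0 0"

```text
time_s: 16.32
tcp_pos: [0.5246, -0.3689, 0.038]
ee_rot: [[-0.992, -0.117, -0.051], [-0.117, 0.993, -0.005], [0.051, 0.001, -0.999]]
wrist_force: [0.5, -0.9, -1.1]
gripper_width: 0.227
gripper_force: 30.0
```

drive_tool --pt "0 0 0 -3 0 0 0" --pt "0 0 0 0 0 0 0" --pt "0 0 0 0 0 0 0" --pt "0 0 0 0 0 0 0"

```text
time_s: 16.65
tcp_pos: [0.5264, -0.3703, 0.0381]
ee_rot: [[-0.992, -0.117, -0.046], [-0.116, 0.993, -0.007], [0.046, -0.002, -0.999]]
wrist_force: [-0.3, 0.2, -0.4]
gripper_width: 0.228
gripper_force: 30.0
```

drive_tool --pt "0 0 0 -1 0 0 0" --pt "0 0 0 -1 0 0 0" --pt "0 0 0 0 0 0 0" --pt "0 0 0 0 0 0 0"

```text
time_s: 16.98
tcp_pos: [0.5256, -0.37, 0.035]
ee_rot: [[-0.992, -0.116, -0.048], [-0.116, 0.993, -0.006], [0.048, -0.0, -0.999]]
wrist_force: [-0.1, 0.5, -1.4]
gripper_width: 0.224
gripper_force: 30.0
```

drive_tool --pt "0 0 0 -2 0 0 0" --pt "0 0 0 -2 0 0 0" --pt "0 0 0 -1 0 0 0" --pt "0 0 0 0 0 0 0" --pt "0 0 0 0 0 0 0"

```text
time_s: 17.4
tcp_pos: [0.5255, -0.37, 0.0296]
ee_rot: [[-0.992, -0.116, -0.048], [-0.116, 0.993, -0.006], [0.049, -0.0, -0.999]]
wrist_force: [0.3, 0.2, -1.0]
gripper_width: 0.226
gripper_force: 30.0
```

drive_tool --pt "0 0 0 -0.7 0 0 0" --pt "0 0 0 0 0 0 0" --pt "0 0 0 -0.7 0 0 0" --pt "0 0 0 0 0 0 0" --pt "0 0 0 0 0 0 0"

```text
time_s: 17.82
tcp_pos: [0.5256, -0.37, 0.0284]
ee_rot: [[-0.992, -0.116, -0.048], [-0.116, 0.993, -0.006], [0.048, -0.0, -0.999]]
wrist_force: [-0.1, -0.5, -1.5]
gripper_width: 0.226
gripper_force: 30.0
```

drive_tool --pt "0 0 0 -0.7 0 0 0" --pt "0 0 0 0 0 0 0" --pt "0 0 0 0 0 0 0"

```text
time_s: 18.07
tcp_pos: [0.5256, -0.37, 0.0278]
ee_rot: [[-0.992, -0.116, -0.048], [-0.116, 0.993, -0.006], [0.048, -0.0, -0.999]]
wrist_force: [-0.1, 0.3, -0.9]
gripper_width: 0.229
gripper_force: 30.0
```

drive_tool --pt "0 0 0 -0.5 0 0 0" --pt "0 0 0 0 0 0 0" --pt "0 0 0 0 0 0 0"

```text
time_s: 18.32
tcp_pos: [0.5257, -0.37, 0.0277]
ee_rot: [[-0.992, -0.116, -0.048], [-0.116, 0.993, -0.006], [0.048, -0.001, -0.999]]
wrist_force: [-0.0, 0.4, 1.7]
gripper_width: 0.226
gripper_force: 30.0
```

drive_tool --pt "0 0 0 -0.5 0 0 0" --pt "0 0 0 0 0 0 0" --pt "0 0 0 0 0 0 0"

```text
time_s: 18.57
tcp_pos: [0.5257, -0.37, 0.0276]
ee_rot: [[-0.992, -0.116, -0.048], [-0.116, 0.993, -0.006], [0.048, -0.001, -0.999]]
wrist_force: [-1.1, 2.0, 6.0]
gripper_width: 0.227
gripper_force: 30.0
```

drive_tool --pt "0 0 0 1.2 0 0 0" --pt "0 0 0 0 0 0 0" --pt "25 0 0 0 0 0 0" --pt "30 0 0 0 0 0 0" --pt "40 0 0 0 0 0 0"

```text
time_s: 18.98
tcp_pos: [0.5256, -0.3701, 0.0277]
ee_rot: [[-0.992, -0.116, -0.048], [-0.116, 0.993, -0.006], [0.048, -0.0, -0.999]]
wrist_force: [0.9, 0.3, -0.4]
gripper_width: 0.312
gripper_force: 0.0
```

drive_tool --pt "50 0 0 0 0 0 0" --pt "55 0 0 0 0 0 0" --pt "60 0 0 4 0 0 0" --pt "60 -0.5 0 10 0 0 0" --pt "60 -1 0 20 0 0 0"

```text
time_s: 19.4
tcp_pos: [0.5227, -0.3694, 0.0606]
ee_rot: [[-0.992, -0.116, -0.052], [-0.116, 0.993, -0.004], [0.052, 0.002, -0.999]]
wrist_force: [0.1, -0.3, 0.0]
gripper_width: 0.583
gripper_force: 0.0
```

drive_tool --pt "60 -1 0 25 0 0 0" --pt "60 0 0 30 0 0 0" --pt "60 0 0 30 0 0 0" --pt "60 0 0 20 0 0 0" --pt "60 0 0 0 0 0 0"

```text
time_s: 19.82
tcp_pos: [0.5257, -0.3716, 0.1742]
ee_rot: [[-0.992, -0.117, -0.037], [-0.117, 0.993, -0.012], [0.039, -0.008, -0.999]]
wrist_force: [1.7, 0.3, 0.2]
gripper_width: 0.6
gripper_force: 0.0
```

```bash
python3 - <<'E'
from h import *
s=sense(); print(s["tcp_pos"],s["time_s"],s["gripper_width"])
c=shot("wrist"); save("w7",c); W=cloud(c)
m=masks_of("gauge",c)[0]; w=W[m["region"]]; w=w[np.isfinite(w[:,0])]
print(m["p"],np.percentile(w,[1,50,99],axis=0))
k=(w[:,0]<.507)&(w[:,2]>.025); X=np.c_[w[k,:2],np.ones(k.sum())]; print(np.linalg.lstsq(X,w[k,2],rcond=None)[0],np.median(w[k,2]))
E
```

```text
[ 0.52567387 -0.37159391  0.17418993] 19.8167 0.6002567642993244
0.97 [[ 0.45973877 -0.3972686   0.01050047]
 [ 0.49329041 -0.37120488  0.03139864]
 [ 0.57944618 -0.35256497  0.03415648]]
[0.00405982 0.0009251  0.03048051] 0.03203115926194858
```

View pics/w7.png

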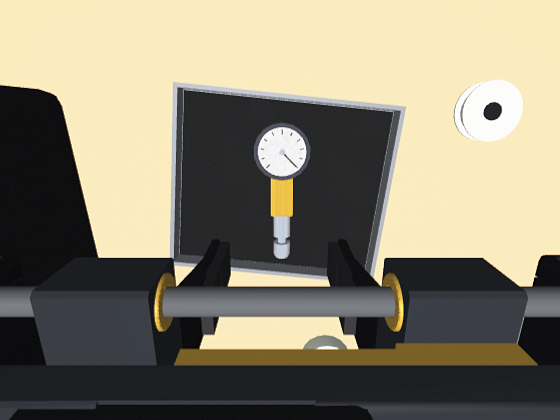

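The gauge lies flat and dial up, wholly inside the tray (case (282,151), nipple tip (281,255)), and the arm is clear. Handing in.

```bash
python3 -c "
from station import finish_job; print(finish_job())"
```

```text
the job is handed in; nothing more can be done
None
```

The job is handed in: I drew the sleeve back, pulled the gauge out so the sleeve snapped forward, and left it flat and dial up inside the tray; the first pull on the nipple stuck at about 13 N until I levelled the sagging gauge.

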